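# Open the double-latched sample cooler

### The job

Open the wide white sample cooler so that the vials in it can be reached: slide the bolt on its lid all the way aside by its knob, lift the lid slightly until it stops on the safety catch, let go and push the catch's tab, now uncovered, fully back, then raise the lid by the same knob to about half open and leave it standing there. Do not shift the smaller box with the similar knob.

Things in the scene. Friction and masses are not known exactly. Their poses are not given: they have to be found in the camera images.
- cooler: Wide white sample cooler, fixed: 200 mm deep (its x), 320 wide (its y), 114 high closed. Origin: centre of its underside. x points level from its front (latch side, facing the robot) to its back, y to its left, z up. A steel keeper staple at x -47, y +77 mm is 128 mm high
- lid_hinge (a point): Middle of the lid's hinge axis, at x +100, y 0, z 100 mm of the cooler; the axis is parallel to the cooler's y. The lid is 14 mm thick. Its front edge has a notch 60 mm wide (y), centred on y = +30 mm, open to the front, from x = -106 back to -45; the bolt's hood covers it until the bolt is drawn
- knob_top (a point): Centre of the top of the bolt's grey knob: upright bar 16 mm thick (cooler y), 24 long (x), 40 tall. Lid closed and bolt at 0: x -75, y -42, z 160 mm of the cooler; it moves with bolt and lid. Pinch it from above across the 16 mm; around it nothing reaches higher than 24 mm below its top. The hood on the same bolt (70 x 66 mm, 20 high) is centred 72 mm to its left
- bolt (a joint): Primary latch, grey sliding bolt on the lid: 0 locked to 0.070 m, growing as knob and hood slide towards the cooler's -y (its right). Starts at 0 to 0.005, takes about 2 N, stays where left. The tongue leaves the keeper at about 0.017; the bolt counts as drawn, its hood clear of the tab, from 0.055
- lid (a joint): Lid angle in rad: 0 closed, growing as the front edge rises, at most 1.4. Stiff hinge: lifting at the knob takes 5 to 10 N and the lid stays at any angle where it is left. With the bolt drawn it rises to about 0.11 (front edge up 20 mm), where the safety catch stops it until that is pushed back
- tab_top (a point): Centre of the top of the safety catch's tab: upright steel plate 8 mm thick (cooler x), 28 wide (y), in the lid's notch at x -83, y +30, z 128 mm of the cooler, under the hood at first. It does not rise with the lid: when ajar, the lid's top is about 6 mm above it. Its front is bare down to z 85 mm, with room before it for closed fingers to come down and push
- catch (a joint): Secondary safety catch: 0 catching, to 0.018 m, growing as the tab is pushed from its front towards the cooler's back (+x). Takes about 2 N, stays where left. While the lid is fully down it is blocked at 0.0015; with the lid ajar it moves, and frees the lid from about 0.013
- small_box: Bystander: smaller white box 136 x 156 mm, 91 mm high, with a similar grey knob up to 127 mm; loose on the bench to the left or right of the cooler. Origin: centre of its underside

How it is judged:
By the outcome, as a careful person would: the job done as asked, in the order asked, and still so for the second after the job is handed in, with the robot touching nothing.
It also fails if it takes over 64 s, if anything falls off the work surface, if the arm or the gripper's body presses on something with over 40 N, if the wrist force passes 120 N, or if a joint passes its speed limit or range.

### The arm

A 6-joint arm with a two-finger parallel gripper is mounted at the origin on the work surface. World frame = base frame: x ahead of the robot, y to its left, z up, the work surface at z = 0. Lengths are in mm, angles in rad, forces in N, time in s.
With the tool pointing down it reaches from about 275 to 825 mm from the base axis. Payload 4.9 kg.
Tool frame: the origin (TCP) lies at the very end of the fingers, on their centre line; the grasp point (between the pads) lies 19 mm behind it; z points along the fingers, y is the direction in which the jaws open and shut (so a half turn about z gives the same grasp; the last joint's range is limited). The gripper opens to 85 mm and grips with 20 to 120 N. Pads are 22 mm wide; open, the fingers measure 114 mm over their backs; the gripper's body (76 mm by 85 mm) begins 54 mm behind the grasp point. The pads swing forward as they close: fully open they stand 13 mm farther back than shut.
Start: joints at [1.055, 0.326, -0.193, 1.052, 0, 1.437], TCP at [204.921, 510.417, 199.381] pointing down, gripper open.
Joint ranges: [-2.65, 2.65], [-0.97, 1.79], [-1.3, 1.35], [-1.93, 2.1], [-1.47, 1.37], [-3.14, 3.14]. Speed limits (rad/s): [2.57, 2.57, 3.14, 3.14, 3.14, 3.14].

### API

Orientations are given as [roll, pitch, yaw] about the fixed x, y, z axes, in that order (R = Rz(yaw) Ry(pitch) Rx(roll)).
In Python, from bench import bot, solve_ik, imaging gives the robot as it stands. Calls block until the motion is done:
- bot.move_ptp(position, orientation): joint-space move of the TCP to a pose.
- bot.movel(position, rot=None, max_speed=150, threshold=None): straight line of the TCP; rot=None keeps the orientation; max_speed is the mean speed in mm/s. With threshold (N) it stops when the force on the tool has changed by that much, and returns True; else False.
- bot.move_j(angles): joint-space move.
- bot.grip(opening, effort=None): opening from 0.0 (shut) to 1.0 (fully open); effort is the grip in N (None keeps the last); returns when the fingers have stopped.
- bot.dwell(seconds).
- solve_ik(position, orientation): joint angles nearest the present ones, or None.
- bot.get_state(): the state.
- imaging.capture(name): name is "scene" or "top" or "wrist"; returns the picture (480x640x3 uint8, blue, green, red); there is no depth.
- imaging.camera_model(name): a dict with "K" (3x3 intrinsics, pixels), "position" and "rotation" of the camera in the world. Camera axes: x right, y up, looking along -z (the intrinsics and any distortion apply to the point x, -y, -z); pixel columns grow to the right and rows downward; lengths in mm; the calibration is good to about 2 mm. A picture is of the moment at which its call begins: read the wrist's pose just before it. camera_model takes no time and is no camera call; for the wrist camera it gives the pose at the moment of the call.
A pose or a line that the arm cannot do raises bot.IKError and nothing moves.
- bot.sign_off(): hands the job in, once; it reports no verdict.
The state is a dict: "t": time; "qpos": joint angles; "joint_velocities": joint speeds; "effort": joint torques, N m; "tcp_pos": TCP position; "orientation": TCP orientation; "contact_force": force on the tool from outside, world axes, zero at the start; "wrist_torque": the same for the moment, N m; "opening": opening from 0.0 (shut) to 1.0 (fully open).
Only numpy, scipy, OpenCV 4.12 (cv2) and the standard library are available. Lean on these libraries where they do the work, as an engineer would, in place of code of your own. Each camera call takes 0.05 s, during which the arm holds its last target.

## Working session

There is one attempt and no reset: what is moved stays moved. The work goes in short steps, each a Python script; the robot and the scene stay as the last script left them, time stands still between calls to the robot, and variables do not carry over. Pictures are saved under pics/ and viewed, and the job is handed in when it is done.

```bash
mkdir -p pics; ls; python3 - <<'E'
from bench import bot, solve_ik, imaging
import cv2
for n in("scene","top","wrist"):
    m=imaging.camera_model(n); print(n,{k:(v.round(3).tolist() if hasattr(v,'round') else v) for k,v in m.items()})
    cv2.imwrite(f"pics/a_{n}.png",imaging.capture(n))
s=bot.get_state();print(s)
E
```

```text
pics
scene {'K': [[592.799, 0.0, 313.957], [0.0, 592.799, 245.618], [0.0, 0.0, 1.0]], 'position': [1612.184, 183.072, 991.799], 'rotation': [0.835, 0.022, 1.743]}
top {'K': [[608.594, 0.0, 324.809], [0.0, 608.594, 238.055], [0.0, 0.0, 1.0]], 'position': [455.442, 2.636, 1442.471], 'rotation': [0.146, 0.009, -1.565]}
wrist {'K': [[381.997, 0.0, 319.119], [0.0, 381.997, 239.667], [0.0, 0.0, 1.0]], 'position': [126.743, 541.764, 372.275], 'rotation': [-0.334, 0.002, 1.189]}
{'t': 0.15, 'qpos': array([ 1.05478601e+00,  3.26780339e-01, -1.93357445e-01,  1.05198258e+00,
       -1.64762795e-05,  1.43661660e+00]), 'joint_velocities': array([ 0.00033423, -0.00171215,  0.00229873, -0.00033532,  0.0009604 ,
       -0.00125623]), 'effort': array([ 1.44201007e-03, -4.43704247e+01,  2.62664849e+01,  1.04030612e-02,
       -6.86759518e-05, -5.82072289e-06]), 'tcp_pos': array([204.68631671, 509.97662104, 198.77684351]), 'orientation': array([-3.14027832e+00, -1.60797792e-04,  2.75976197e+00]), 'contact_force': array([ 0.76678688,  0.66131416, -0.77352627]), 'wrist_torque': array([-0.00934338,  0.00555558,  0.01651693]), 'opening': 1.0018354320543919}
```

View pics/a_top.png

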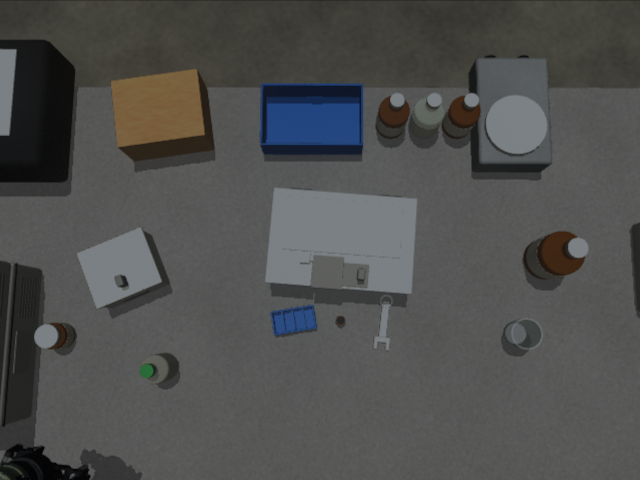

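View pics/a_scene.png

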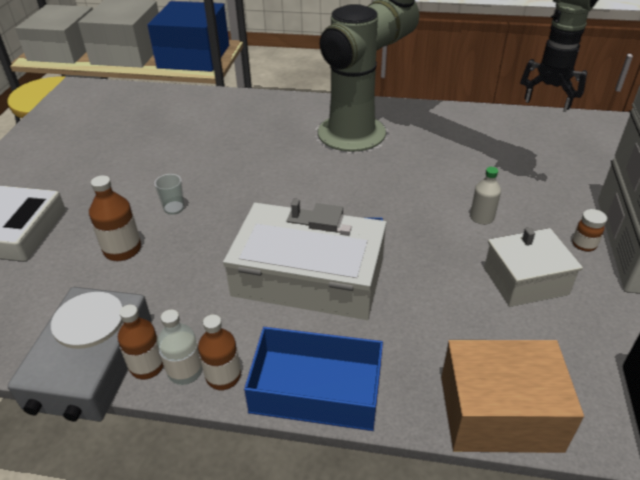

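The top view shows the cooler's lid at about (267–417, 190–292), with its knob near (362,275) and the hood near (328,271). The small box is well to the left at (120,268). Next I'll zoom in.

```bash
cat > h.py <<'E'
from bench import bot, solve_ik, imaging
import numpy as np, cv2
from scipy.spatial.transform import Rotation as R
def ray(name,px,m=None):
    m=m or imaging.camera_model(name); K=np.array(m["K"])
    d=np.linalg.inv(K)@np.array([px[0],px[1],1.0]); d=np.array([d[0],-d[1],-d[2]])
    r=np.array(m["rotation"],float); Rm=R.from_euler('xyz',r).as_matrix() if r.size==3 else r
    return np.array(m["position"],float),Rm@d
def onz(name,px,z,m=None):
    p,d=ray(name,px,m); return p+d*(z-p[2])/d[2]
def proj(name,P,m=None):
    m=m or imaging.camera_model(name); r=np.array(m["rotation"],float)
    Rm=R.from_euler('xyz',r).as_matrix() if r.size==3 else r
    c=Rm.T@(np.array(P,float)-np.array(m["position"])); c=np.array([c[0],-c[1],-c[2]])
    u=np.array(m["K"])@c; return u[:2]/u[2]
def crop(img,x0,y0,x1,y1,name,s=4):
    c=img[y0:y1,x0:x1]; c=cv2.convertScaleAbs(c,alpha=1.6)
    cv2.imwrite("pics/"+name,cv2.resize(c,None,fx=s,fy=s,interpolation=cv2.INTER_CUBIC))
E
python3 - <<'E'
from h import *
im=cv2.imread("pics/a_top.png"); crop(im,255,180,430,310,"a_topz.png",4.5)
im=cv2.imread("pics/a_scene.png"); crop(im,215,180,405,320,"a_scz.png",4.2)
for p in [(267,292),(417,292),(362,275)]: print(onz("top",p,114))
print(proj("top",[0,0,0]))
print(proj("scene",[0,0,0]))
E
```

```text
[531.08438324 141.20750307 114.        ]
[ 532.88220435 -185.33564113  114.        ]
[569.2972063  -65.87835096 114.        ]
[330.63040902 533.32229128]
[351.39311014 132.99045014]
```

View pics/a_topz.png

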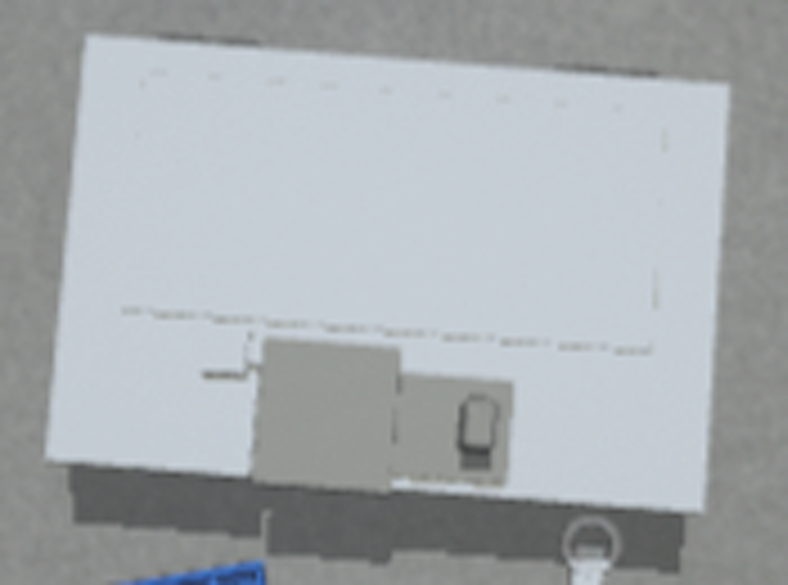

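View pics/a_scz.png

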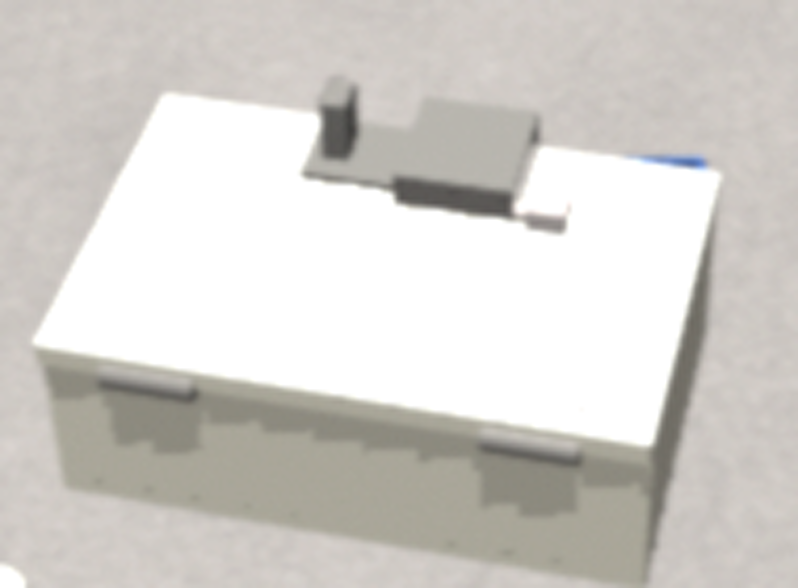

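Crop of the top view: the lid corners are sharp, at crop pixels (47,460), (704,511), (729,86) and (87,35). The knob top is at (478,422). I'll fit the pose from the corners and triangulate the knob.

```bash
python3 - <<'E'
from h import *
f=lambda p:(255+(p[0]+.5)/4.5-.5,180+(p[1]+.5)/4.5-.5)
C=[f(p) for p in [(47,460),(704,511),(729,86),(87,35)]]
W=np.array([onz("top",c,114) for c in C]);print(W.round(1))
e=np.diff(np.vstack([W,W[:1]]),axis=0)
print(np.linalg.norm(e,axis=1).round(1), [round(float(np.degrees(np.arctan2(v[1],v[0]))),2) for v in e])
kt=f((480,420)); print("knob", onz("top",kt,160).round(1))
g=lambda p:(215+(p[0]+.5)/4.2-.5,180+(p[1]+.5)/4.2-.5)
print("knob scene", onz("scene",g((341,88)),160).round(1))
S=[g(p) for p in [(720,178),(165,93),(38,345),(652,447)]]
print(np.array([onz("scene",c,114) for c in S]).round(1))
x=R.from_euler
E
```

```text
[[ 553.2  145.9  114. ]
 [ 530.3 -172.4  114. ]
 [ 739.9 -187.8  114. ]
 [ 764.5  130.3  114. ]]
[319.1 210.2 319.  211.8] [-94.12, -4.2, 85.59, 175.78]
knob [569.7 -62.  160. ]
knob scene [565.7 -59.6 160. ]
[[ 556.7  148.   114. ]
 [ 527.  -172.3  114. ]
 [ 740.4 -185.5  114. ]
 [ 765.2  132.2  114. ]]
```

The fit is consistent: sides of 319 x 211 mm, yaw about -4.2°, origin near (647.5, -20.5), and the knob about 4 mm along the bolt. I'll check IK for the whole sequence before moving.

```bash
cat >> h.py <<'E'
YAW=np.radians(-4.2); O=np.array([647.5,-20.5,0.]); Rc=R.from_euler('z',YAW)
def W(l): return O+Rc.apply(np.array(l,float))
def ori(flip,tilt=0.):  # tilt: lid angle; tool leans with the lid
    # lid opening = rotation about cooler +y by +a (front (-x) goes up)
    r=Rc*R.from_euler('y',tilt)*R.from_euler('z',np.pi*flip)*R.from_euler('x',np.pi)
    return r.as_euler('xyz')
def lidpt(l,a):
    h=np.array([100,0,100.]); return h+R.from_euler('y',a).apply(np.array(l,float)-h)
E
python3 - <<'E'
from h import *
print(lidpt([-106,0,100],.11))
for f in (0,1):
  print("flip",f)
  for l,t in [((-75,-46,250),0),((-75,-46,138),0),((-75,-112,138),0)]+[((-75,-112,138),a) for a in (.11,.3,.5,.7,.8)]+[((-103,30,220),0),((-78,30,106),0)]:
    p=W(lidpt(l,t)) if t else W(l)
    q=solve_ik(p,ori(f,t)); print(l,t,p.round(0),None if q is None else np.round(q,2))
E
```

```text
[-104.75495618    0.          122.61432997]
flip 0
(-75, -46, 250) 0 [569. -61. 250.] [-0.24  0.34 -0.04  1.19  0.    2.98]
(-75, -46, 138) 0 [569. -61. 138.] [-0.24  0.41 -0.23  0.93  0.    2.98]
(-75, -112, 138) 0 [ 564. -127.  138.] [-0.35  0.42 -0.21  0.94  0.    2.87]
(-75, -112, 138) 0.11 [ 570. -127.  157.] [-0.33  0.51 -0.03  1.14 -0.03  2.89]
(-75, -112, 138) 0.3 [ 583. -128.  188.] [-0.3   0.69  0.33  1.5  -0.07  2.92]
(-75, -112, 138) 0.5 [ 604. -130.  217.] [-0.28  0.98  0.87  1.95 -0.1   2.96]
(-75, -112, 138) 0.7 [ 630. -132.  242.] None
(-75, -112, 138) 0.8 [ 645. -133.  252.] None
(-103, 30, 220) 0 [547.  17. 220.] [-0.1   0.31 -0.16  1.1   0.    3.11]
(-78, 30, 106) 0 [572.  15. 106.] [-0.1   0.44 -0.27  0.86  0.    3.11]
flip 1
(-75, -46, 250) 0 [569. -61. 250.] [-0.24  0.34 -0.04  1.19  0.   -0.16]
(-75, -46, 138) 0 [569. -61. 138.] [-0.24  0.41 -0.23  0.93  0.   -0.16]
(-75, -112, 138) 0 [ 564. -127.  138.] [-0.35  0.42 -0.21  0.94  0.   -0.28]
(-75, -112, 138) 0.11 [ 570. -127.  157.] [-0.33  0.51 -0.03  1.14 -0.03 -0.26]
(-75, -112, 138) 0.3 [ 583. -128.  188.] [-0.3   0.69  0.33  1.5  -0.07 -0.22]
(-75, -112, 138) 0.5 [ 604. -130.  217.] [-0.28  0.98  0.87  1.95 -0.1  -0.18]
(-75, -112, 138) 0.7 [ 630. -132.  242.] None
(-75, -112, 138) 0.8 [ 645. -133.  252.] None
(-103, 30, 220) 0 [547.  17. 220.] [-0.1   0.31 -0.16  1.1   0.   -0.03]
(-78, 30, 106) 0 [572.  15. 106.] [-0.1   0.44 -0.27  0.86  0.   -0.03]
```

Full tilt at 0.7 rad is out of range, so for the final lift I'll grasp with the tool leaning about 0.25 rad back relative to the lid. Now the approach.

```bash
python3 - <<'E'
from h import *
bot.move_ptp(W((-75,-46,240)),ori(1)); bot.grip(0.45,40)
m=imaging.camera_model("wrist"); im=imaging.capture("wrist"); cv2.imwrite("pics/b_wrist.png",im)
s=bot.get_state();print(s["t"],s["tcp_pos"],s["opening"],s["contact_force"])
print({k:np.array(v).tolist() for k,v in m.items()})
print(proj("wrist",W((-75,-46,160)),m),[proj("wrist",W(l),m).round(0) for l in [(-106,160,114),(-106,-160,114),(-47,77,128)]])
E
```

```text
3.1417 [569.35030304 -60.87831541 240.02201777] 0.4495011445745485 [ 0.91776103 -0.22598891  1.11122696]
{'K': [[381.99691134114545, 0.0, 319.11907494809594], [0.0, 381.99691134114545, 239.66658468253377], [0.0, 0.0, 1.0]], 'position': [485.4291890065923, -54.636883478945656, 413.57412393268703], 'rotation': [-0.33437311729197894, 6.79864790309459e-06, 1.4974343023200762]}
[319.00697094 234.31644977] [array([581., 178.]), array([174., 178.]), array([472., 255.])]
```

View pics/b_wrist.png

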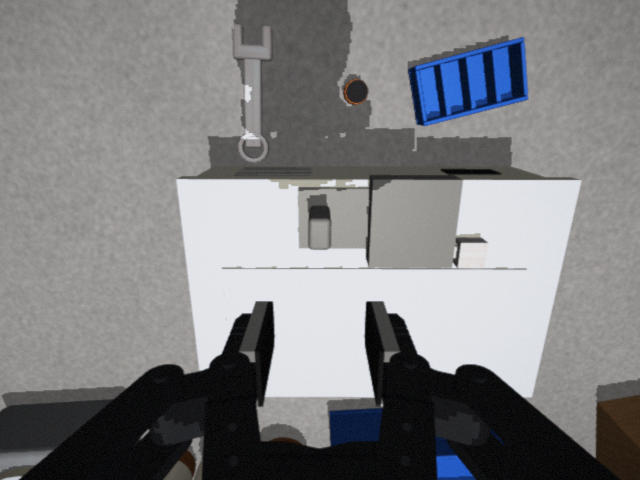

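The wrist view shows the knob top at (319,233) against a predicted (319,234), and the lid corners at (580,180) and (179,178), within 5 px of the prediction. I'll descend, grip and slide.

```bash
python3 - <<'E'
from h import *
hit=bot.movel(W((-75,-46,138)),max_speed=80,threshold=15)
s=bot.get_state();print(hit,s["t"],s["tcp_pos"],s["contact_force"])
if not hit:
    bot.grip(0.0,50); s=bot.get_state();print(s["opening"],s["contact_force"])
    p=s["tcp_pos"]; print("local",Rc.inv().apply(p-O))
    p0=Rc.inv().apply(p-O)
    hit=bot.movel(W((p0[0],p0[1]-74,p0[2])),max_speed=40,threshold=18)
    s=bot.get_state();print(hit,s["t"],s["contact_force"],s["opening"],"moved",Rc.inv().apply(s["tcp_pos"]-O)-p0)
    cv2.imwrite("pics/c_top.png",imaging.capture("top")); crop(cv2.imread("pics/c_top.png"),255,180,430,310,"c_topz.png",4.5)
    cv2.imwrite("pics/c_w.png",imaging.capture("wrist"))
E
```

```text
False 4.5667 [569.7942685  -60.97338084 138.57965397] [ 0.92162389  0.28282137 -0.18132824]
-0.003661799231494493 [0.42767687 0.51561973 0.27139855]
local [-74.97790767 -46.00306826 138.07617909]
False 7.0167 [-0.70571795  0.2519554  -0.38521591] -0.0035798527121824377 moved [-1.13305779e-02 -7.38038555e+01 -1.26934884e-03]
```

View pics/c_w.png

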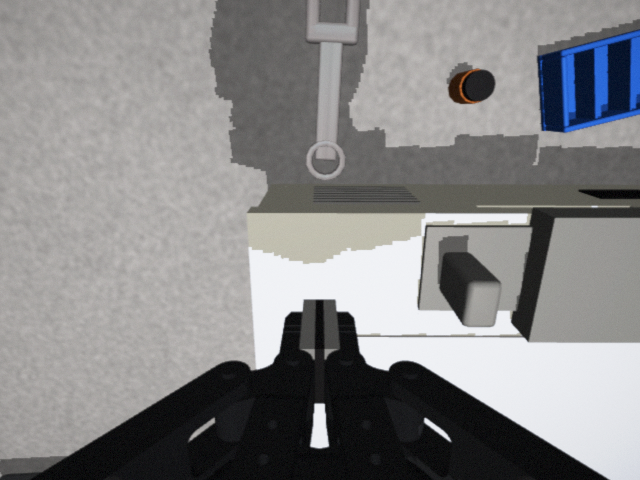

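The grasp missed: the fingers shut fully (opening about 0) beside the knob, which still stands at about (480,300), and they passed behind it. I'll check the projection and the other views.

```bash
python3 - <<'E'
from h import *
s=bot.get_state(); T=s["tcp_pos"]; print(T,s["orientation"])
for n in("wrist","top","scene"): print(n,proj(n,T).round(1), "knob pred",proj(n,W((-75,-46,160))).round(1))
cv2.imwrite("pics/c_sc.png",imaging.capture("scene")); crop(cv2.imread("pics/c_sc.png"),215,150,405,290,"c_scz.png",4.2)
E
```

```text
[ 563.94547218 -134.52968092  138.09460698] [3.14158344e+00 1.87848261e-07 3.06853143e+00]
wrist [319.1 284.6] knob pred [484.2 306. ]
top [394.6 276.7] knob pred [360.8 273.1]
scene [264.8 204.7] knob pred [295.  201.5]
```

View pics/c_scz.png

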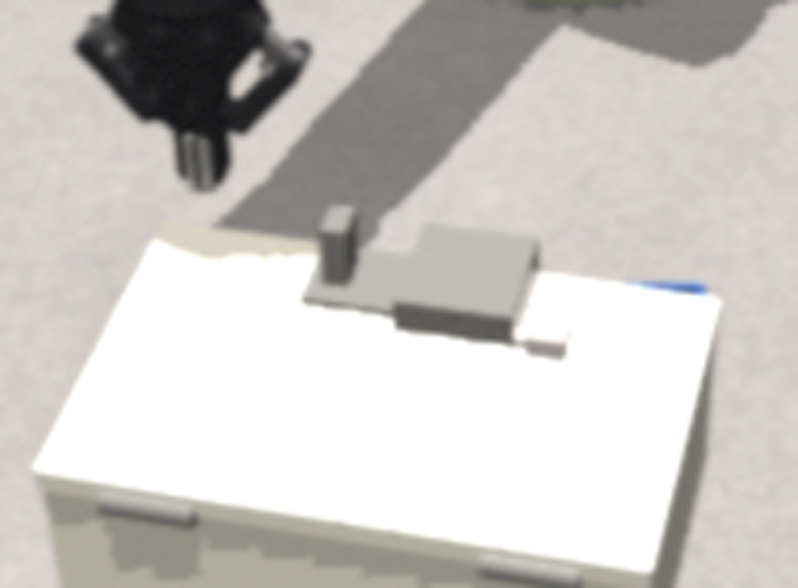

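View pics/c_topz.png

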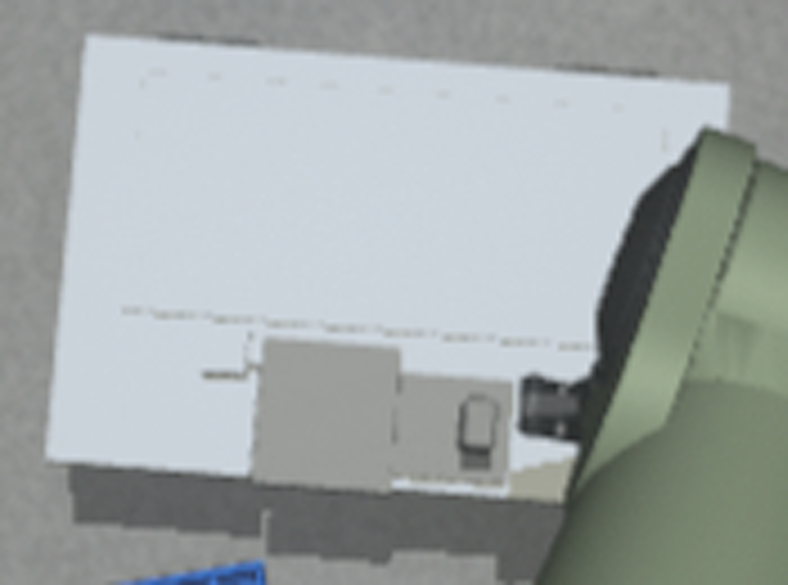

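```bash
python3 - <<'E'
from h import *
for z in (138,145,150,155,160,165,170): print(z,*[proj(n,[563.9,-134.5,z]).round(1) for n in("wrist","scene","top")])
def tri(obs):
    A=[];b=[]
    for n,p in obs:
        o,d=ray(n,p); d/=np.linalg.norm(d); M=np.eye(3)-np.outer(d,d);A.append(M);b.append(M@o)
    x=np.linalg.solve(sum(A),sum(b)); return x
print(tri([("wrist",(319.5,301)),("scene",(215+203/4.2,150+186/4.2))]))
k=[("wrist",(481,307)),("scene",(215+341/4.2,150+216/4.2)),("top",(255+480/4.5,180+420/4.5))]
print(tri(k),tri(k[1:]),tri(k[:2]),tri([k[0],k[2]]))
crop(cv2.imread("pics/c_w.png"),230,220,560,400,"c_wz.png",2.4)
crop(cv2.imread("pics/c_sc.png"),225,150,325,225,"c_scz2.png",8)
E
```

```text
138 [319.2 284.4] [264.9 204.7] [394.6 276.7]
145 [319.2 290.7] [264.6 202.4] [394.9 276.5]
150 [319.2 295.5] [264.4 200.7] [395.2 276.3]
155 [319.2 300.6] [264.3 198.9] [395.4 276.1]
160 [319.2 306. ] [264.1 197.2] [395.7 275.9]
165 [319.2 311.6] [263.9 195.5] [395.9 275.7]
170 [319.2 317.6] [263.8 193.7] [396.2 275.5]
[ 559.29073719 -135.48984803  164.72187081]
[569.05634677 -61.0836584  159.81416626] [568.49400437 -60.5716868  159.63251858] [569.44877472 -60.05761056 159.59101685] [568.82546811 -62.81632173 161.38279437]
```

View pics/c_wz.png

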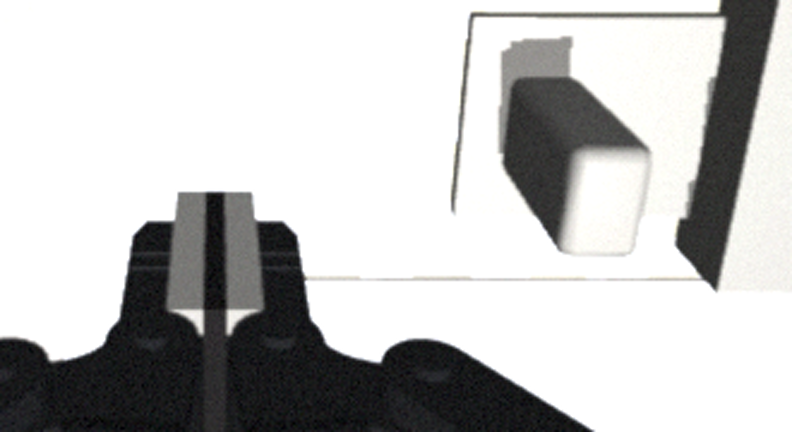

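View pics/c_scz2.png

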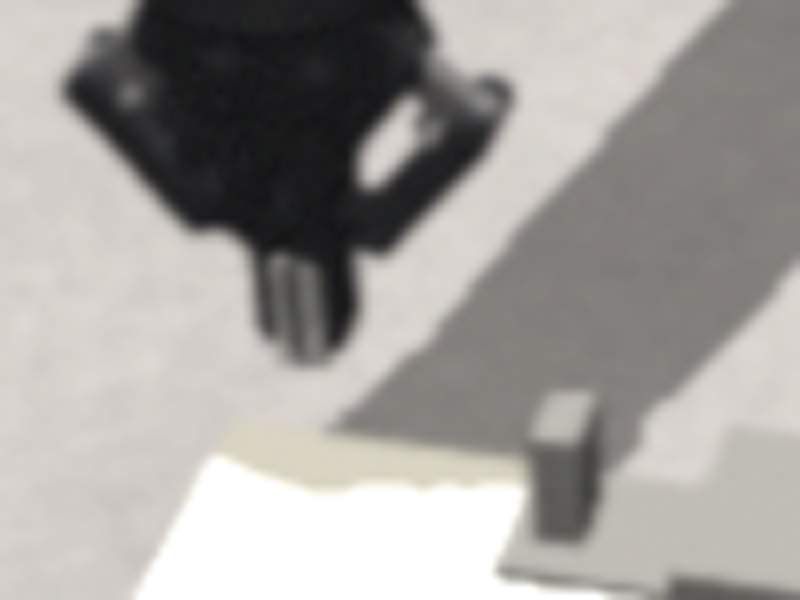

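```bash
python3 - <<'E'
from h import *
for z in (150,155,160,165,170,175): print(z,proj("wrist",[552.9,-133.7,z]).round(1),proj("scene",[574.9,-135.3,z]).round(1),proj("scene",[552.9,-133.7,z]).round(1))
print(bot.get_state()["opening"],bot.get_state()["qpos"])
E
```

```text
150 [319.2 274.2] [263.  203.5] [265.9 197.8]
155 [319.2 278.8] [262.8 201.8] [265.7 196.1]
160 [319.2 283.6] [262.7 200.1] [265.5 194.4]
165 [319.2 288.7] [262.5 198.4] [265.4 192.6]
170 [319.2 294.2] [262.3 196.6] [265.2 190.9]
175 [319.2 300. ] [262.1 194.9] [265.  189.2]
0.00423221134064726 [-3.61473783e-01  4.26714968e-01 -2.05892484e-01  9.38190566e-01
  3.88481774e-05 -2.88458256e-01]
```

Both views put the real fingertips at z≈174 mm, about 36 mm short of the reported TCP. The fingers therefore closed above the knob and touched nothing. The knob and lid pose agree across all cameras, so this is a tool-length offset, and I'll correct for it and check the correction on the way down.

```bash
cat >> h.py <<'E'
TL=36.0
def tip(l,o): # command for real fingertip at cooler-local l
    return W(l)+TL*R.from_euler('xyz',o).apply([0,0,1])
def loc(s): return Rc.inv().apply(s["tcp_pos"]-TL*R.from_euler('xyz',s["orientation"]).apply([0,0,1])-O)
E
python3 - <<'E'
from h import *
o=ori(1)
bot.movel(tip((-75,-120,200),o)); bot.movel(tip((-75,-46,200),o),max_speed=120); bot.grip(0.42,50)
hit=bot.movel(tip((-75,-46,148),o),max_speed=80,threshold=8)
s=bot.get_state();print(hit,s["t"],loc(s),s["contact_force"])
cv2.imwrite("pics/d_sc.png",imaging.capture("scene")); crop(cv2.imread("pics/d_sc.png"),225,130,375,240,"d_scz.png",5)
cv2.imwrite("pics/d_w.png",imaging.capture("wrist"))
E
```

```text
False 9.4917 [-74.68673693 -46.03562818 148.35081962] [ 0.79134999  0.15749331 -0.13836428]
```

View pics/d_scz.png

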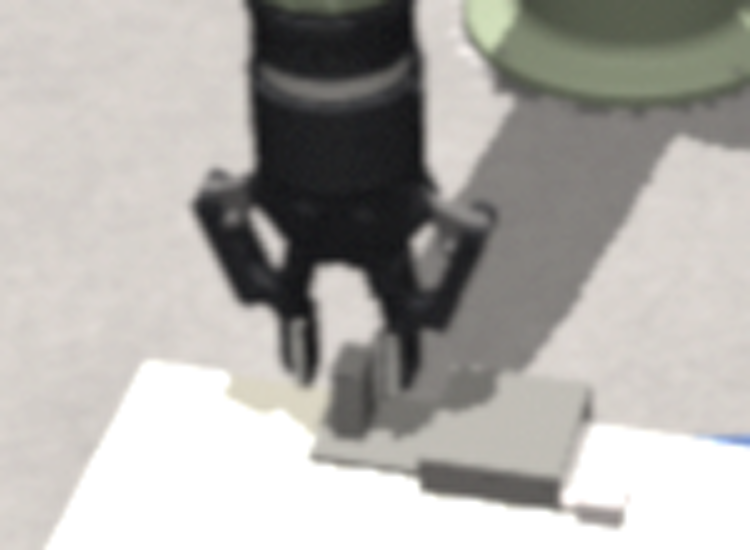

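View pics/d_w.png

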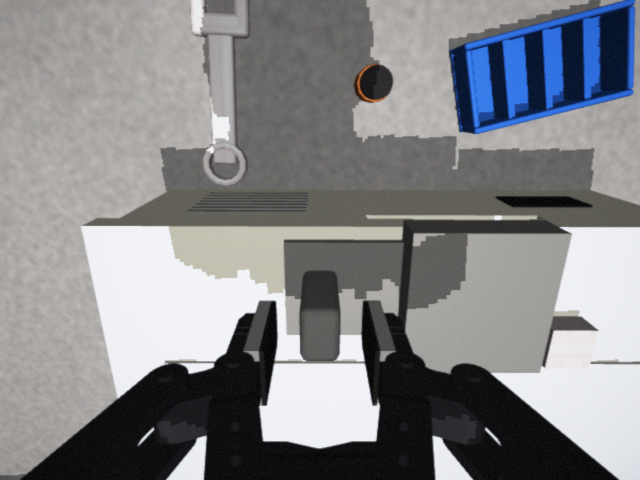

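The fingers now straddle the knob, centred at (320,335) in the wrist view, with the tips below its top. I'll descend 12 mm, grip and slide.

```bash
python3 - <<'E'
from h import *
o=ori(1)
hit=bot.movel(tip((-75,-46,136),o),max_speed=50,threshold=8)
bot.grip(0.0,60); s=bot.get_state(); p0=loc(s); print(hit,s["opening"],s["contact_force"],p0)
if s["opening"]>0.1:
    hit=bot.movel(tip((p0[0],p0[1]-74,p0[2]),o),max_speed=35,threshold=18)
    s=bot.get_state();print(hit,s["t"],s["contact_force"],s["opening"],"moved",loc(s)-p0)
    cv2.imwrite("pics/e_sc.png",imaging.capture("scene")); crop(cv2.imread("pics/e_sc.png"),205,130,395,270,"e_scz.png",4)
E
```

```text
False 0.17584222600185062 [-0.63425269  0.21076601  0.88252596] [-74.88215224 -46.01104319 136.21414217]
True 12.0833 [-0.17683897  3.1089496   4.13175974] 0.17127298055863407 moved [ -0.10838597 -65.23200804  -0.4635796 ]
```

View pics/e_scz.png

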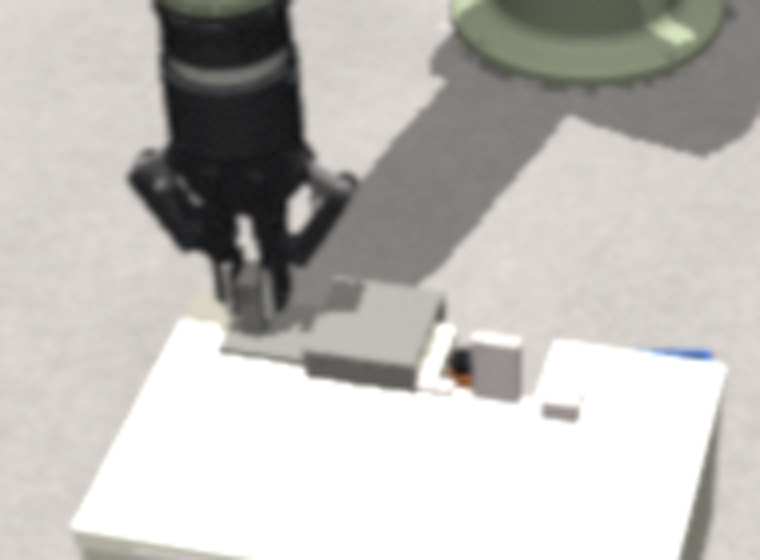

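The bolt travelled 65 mm from its 4 mm start and hit its end stop. The tab is exposed at crop (495,365). Next I'll lift to the catch.

```bash
python3 - <<'E'
from h import *
p0=loc(bot.get_state())
for a in (0.04,0.08,0.13):
    o=ori(1,a); hit=bot.movel(tip(lidpt(p0,a),o),rot=o,max_speed=15,threshold=22)
    s=bot.get_state();print(a,hit,s["t"],s["contact_force"],s["opening"],loc(s)-p0)
    if hit: break
cv2.imwrite("pics/f_sc.png",imaging.capture("scene")); crop(cv2.imread("pics/f_sc.png"),205,130,395,270,"f_scz.png",4)
np.save("p0.npy",p0)
E
```

```text
0.04 False 12.7917 [ 0.03214176 -0.22720813 -6.60871505] 0.1742940677510596 [1.20395606 0.1142663  6.47647542]
0.08 False 13.4083 [-0.645253    1.28516862 -3.68420016] 0.1785923970647789 [ 3.27810275  0.05909203 13.95752263]
0.13 False 14.1417 [ -2.41730027   1.86762167 -24.28804603] 0.17376455223929735 [ 4.86907201  0.42927851 20.52237694]
```

View pics/f_scz.png

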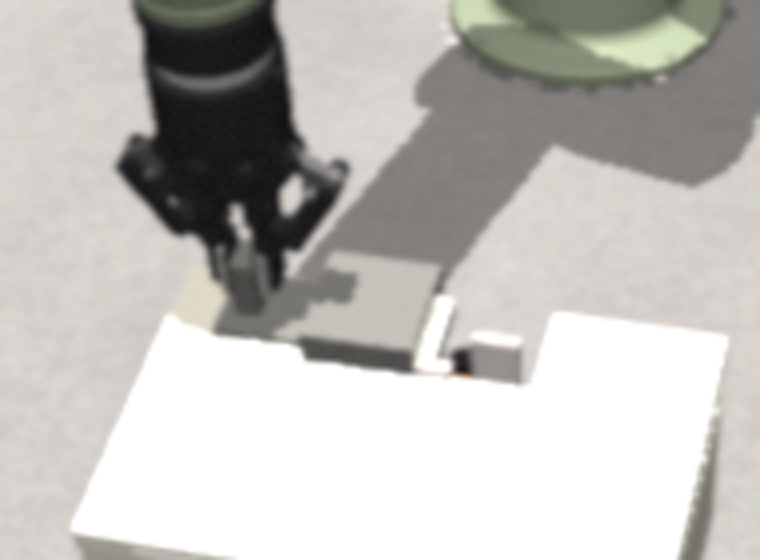

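The lid is ajar at about 0.11 rad, stopped by the catch at about 24 N. The tab is visible in the notch at crop (497,358). I'll release, back off, and push the tab with shut fingers.

```bash
python3 - <<'E'
from h import *
s=bot.get_state(); z=R.from_euler('xyz',s["orientation"]).apply([0,0,1])
bot.grip(0.45); bot.movel(s["tcp_pos"]-60*z,max_speed=120)
s=bot.get_state(); print(s["t"],s["contact_force"],loc(s))
o=ori(1)
bot.movel(tip((-110,30,205),o),rot=o,max_speed=150); bot.grip(0.0,40)
hit=bot.movel(tip((-108,30,145),o),max_speed=100,threshold=8)
s=bot.get_state(); print(hit,s["t"],s["contact_force"],loc(s))
cv2.imwrite("pics/g_sc.png",imaging.capture("scene")); crop(cv2.imread("pics/g_sc.png"),225,130,405,270,"g_scz.png",4)
cv2.imwrite("pics/g_w.png",imaging.capture("wrist"))
print(proj("wrist",W((-83,30,128))),proj("scene",W((-83,30,128))))
E
```

```text
15.175 [-0.2222654  -0.00142779 -0.36339041] [ -62.42165412 -110.79687708  215.57562841]
False 17.5083 [ 0.52680688 -0.46766662 -0.02758239] [-107.6765568    30.01297881  145.39991894]
[319.09238642 347.39032774] [328.32703752 214.7756325 ]
```

View pics/g_scz.png

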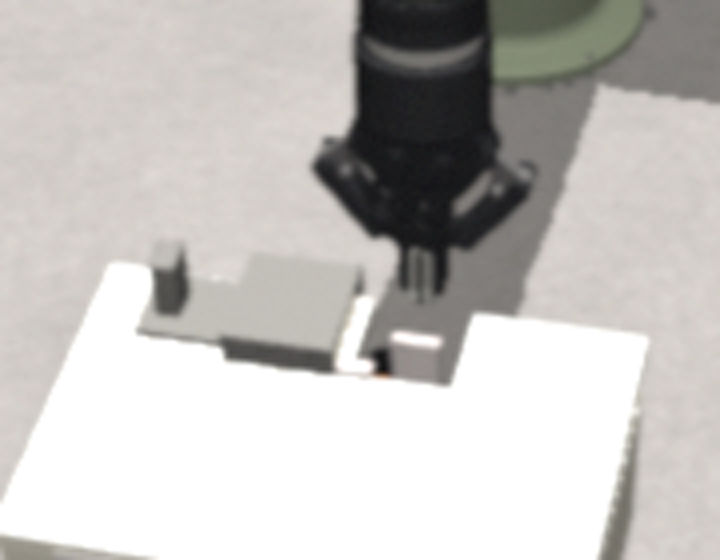

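View pics/g_w.png

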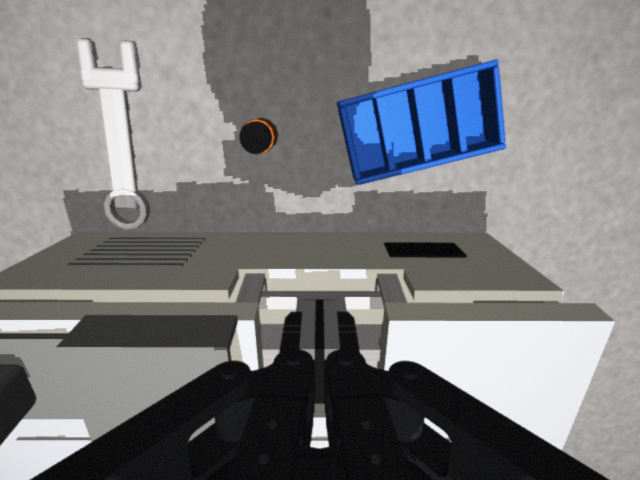

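The scene view shows the shut fingers in front of the tab, which sits at crop (415,340) and matches the prediction. The lid is standing ajar on its own. I'll go down and push.

```bash
python3 - <<'E'
from h import *
o=ori(1)
hit=bot.movel(tip((-106,30,109),o),max_speed=60,threshold=7)
s=bot.get_state(); print(hit,s["t"],s["contact_force"],loc(s))
if not hit:
    p=loc(s)
    hit=bot.movel(tip((-72,30,109),o),max_speed=20,threshold=14)
    s=bot.get_state(); print(hit,s["t"],s["contact_force"],loc(s))
    cv2.imwrite("pics/h_sc.png",imaging.capture("scene")); crop(cv2.imread("pics/h_sc.png"),225,130,405,270,"h_scz.png",4)
E
```

```text
False 18.3583 [ 0.59418117 -0.58260702 -0.08329845] [-105.95422321   29.97120305  108.9084865 ]
True 19.675 [ 0.0435558  -0.63588765  0.48543326] [-80.0124528   30.01307758 108.11851016]
```

View pics/h_scz.png

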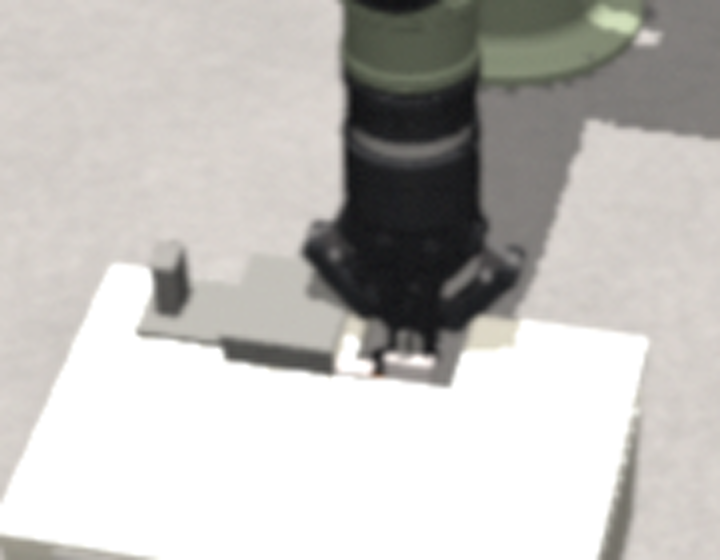

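The push stopped at x=-80.0, which is the expected full 18 mm stroke, and the tab visibly moved back (row 340→360). I'll press once more to confirm, retreat, and check IK for the final lift.

```bash
python3 - <<'E'
from h import *
o=ori(1)
hit=bot.movel(tip((-72,30,109),o),max_speed=15,threshold=14)
s=bot.get_state(); print(hit,s["t"],s["contact_force"],loc(s))
bot.movel(tip((-104,30,109),o),max_speed=100)
bot.movel(tip((-104,30,215),o),max_speed=150)
cv2.imwrite("pics/i_sc.png",imaging.capture("scene")); crop(cv2.imread("pics/i_sc.png"),225,130,405,270,"i_scz.png",4)
a0=.113;rel=-.25
k=np.array((-75,-111.3,148.))
for a in (a0,.3,.5,.6,.7,.75):
    oo=ori(1,a+rel); t=lidpt(k,a)+12*(Rc.inv()*R.from_euler('xyz',oo)).apply([0,0,1])
    q=solve_ik(tip(t,oo),oo); print(a,t.round(1),None if q is None else np.round(q,2))
print(proj("scene",W(lidpt((-75,-111.3,160),a0))))
E
```

```text
True 20.1583 [ 0.41520176 -0.21897673 -0.61917899] [-80.10631189  30.03950303 107.32627033]
0.113 [ -66.8 -111.3  155.5] [-0.36  0.36 -0.37  0.71  0.04 -0.29]
0.3 [ -53.6 -111.3  185.6] [-0.33  0.49 -0.07  1.06 -0.01 -0.26]
0.5 [ -33.5 -111.3  214.4] [-0.3   0.68  0.29  1.43 -0.06 -0.22]
0.6 [ -21.4 -111.3  227.2] [-0.29  0.8   0.52  1.63 -0.07 -0.2 ]
0.7 [  -8.1 -111.3  238.6] [-0.28  0.95  0.8   1.87 -0.09 -0.18]
0.75 [  -1.1 -111.3  243.9] [-0.27  1.05  1.01  2.02 -0.09 -0.18]
[265.96231235 193.00717324]
```

View pics/i_scz.png

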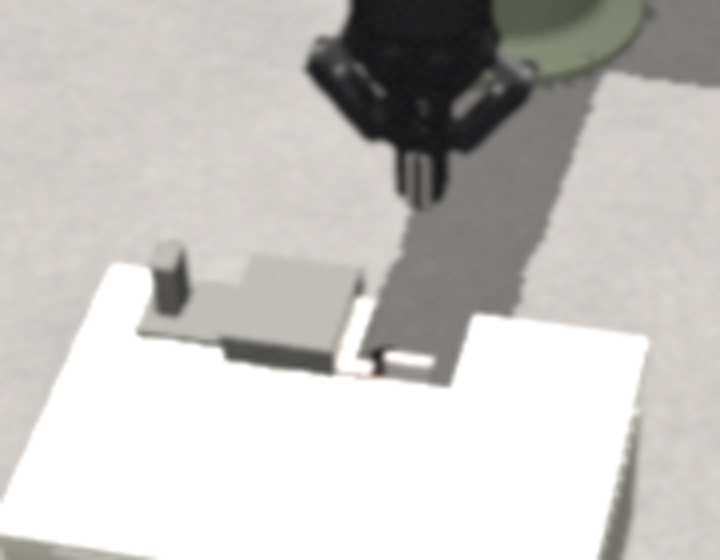

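The tab stays back at crop (410,360) and the knob is where predicted, (169,248) against (164,252). I'll regrasp it leaning back.

```bash
cat >> h.py <<'E'
REL=-.25; KN=np.array((-75,-111.3,148.))
def lp(a,back=0):
    oo=ori(1,a+REL); t=lidpt(KN,a)+(12-back)*(Rc.inv()*R.from_euler('xyz',oo)).apply([0,0,1]); return tip(t,oo),oo
E
python3 - <<'E'
from h import *
a0=.113
p,o=lp(a0,60); bot.movel(p,rot=o,max_speed=150); bot.grip(0.42,80)
p,o=lp(a0); hit=bot.movel(p,rot=o,max_speed=70,threshold=7)
s=bot.get_state(); print(hit,s["t"],s["contact_force"])
cv2.imwrite("pics/j_w.png",imaging.capture("wrist"))
if not hit:
    bot.grip(0.0,80); s=bot.get_state(); print(s["opening"],s["contact_force"],s["t"])
cv2.imwrite("pics/j_sc.png",imaging.capture("scene")); crop(cv2.imread("pics/j_sc.png"),205,110,405,270,"j_scz.png",4)
E
```

```text
False 24.0083 [ 0.17218103 -0.23038241  0.24945169]
0.17495116215034834 [-0.60854395  0.41530541  1.85418818] 24.3667
```

View pics/j_scz.png

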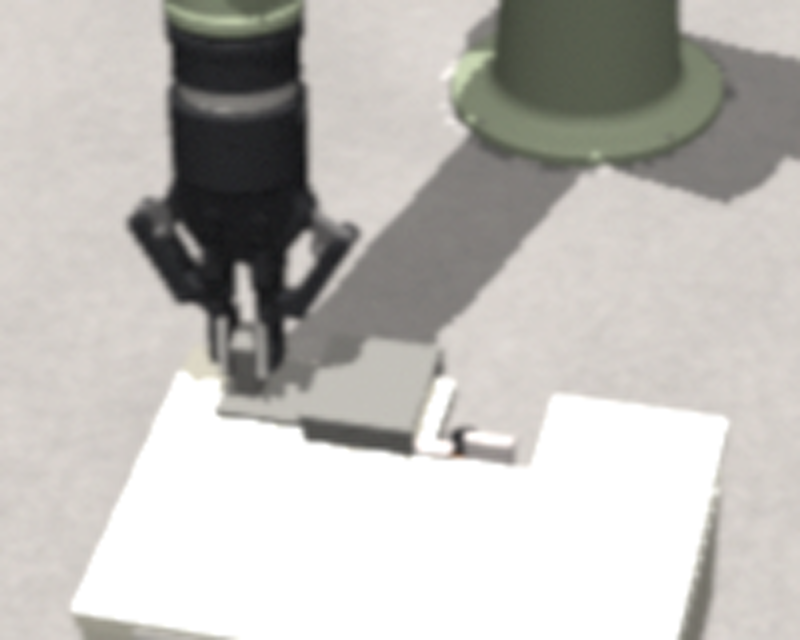

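View pics/j_w.png

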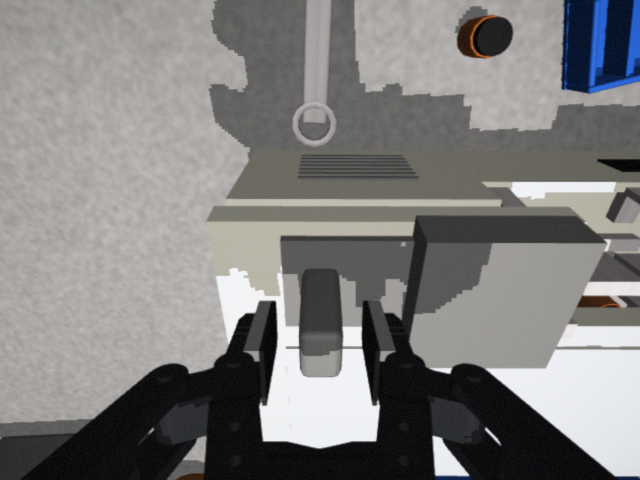

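The knob is held (opening 0.175). The tab's top is still at full-image (328,219), so it stays back. I'll lift in steps, watching force.

```bash
python3 - <<'E'
from h import *
for a in (.17,.24,.31,.38,.45,.52,.59,.65,.71):
    p,o=lp(a); hit=bot.movel(p,rot=o,max_speed=35,threshold=25)
    s=bot.get_state();print(a,hit,round(s["t"],2),s["contact_force"].round(1),round(s["opening"],3))
    if hit: break
cv2.imwrite("pics/k_sc.png",imaging.capture("scene")); crop(cv2.imread("pics/k_sc.png"),205,60,405,270,"k_scz.png",2.8)
E
```

```text
0.17 False 24.83 [-0.5  0.1  1.4] 0.172
0.24 False 25.31 [-0.4  1.9 -0.5] 0.169
0.31 False 25.78 [-0.4  1.7 -1.7] 0.173
0.38 False 26.26 [-0.9  0.7 -0.7] 0.173
0.45 False 26.73 [-0.8  2.2 -1.2] 0.173
0.52 False 27.21 [-1.8  2.  -3.1] 0.176
0.59 False 27.68 [-1.6  2.2 -2.4] 0.168
0.65 False 28.12 [-2.5  1.7 -3.7] 0.175
0.71 False 28.55 [-3.8  2.6 -3.1] 0.171
```

View pics/k_scz.png

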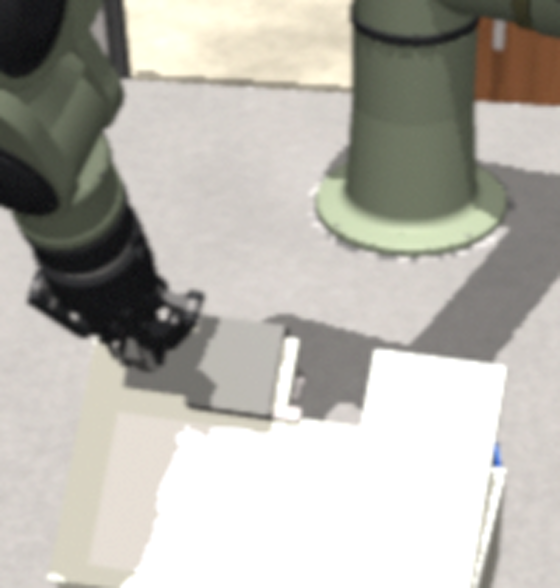

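The lid is up, with the knob still in the jaws. I'll release, retract and check.

```bash
python3 - <<'E'
from h import *
bot.grip(0.42)
s=bot.get_state(); z=R.from_euler('xyz',s["orientation"]).apply([0,0,1]); p=s["tcp_pos"]
for d in (70,55,45):
    try: bot.movel(p-d*z,max_speed=80); print("ret",d); break
    except bot.IKError as e: print(d,e)
s=bot.get_state(); print(s["t"],s["contact_force"],s["tcp_pos"],s["qpos"].round(2))
o=ori(1)
bot.movel([430,-110,360],rot=o,max_speed=150)
s=bot.get_state(); print(s["t"],s["contact_force"])
for n in("scene","top","wrist"): cv2.imwrite(f"pics/l_{n}.png",imaging.capture(n))
crop(cv2.imread("pics/l_scene.png"),205,110,405,320,"l_scz.png",2.8)
for a in (.6,.65,.7,.75): print(a,[proj("scene",W(lidpt(l,a))).round(0).tolist() for l in [(-106,160,114),(-106,-160,114),(-75,-111.3,160)]])
E
```

```text
70 the arm cannot follow that straight line within its joint ranges
55 the arm cannot follow that straight line within its joint ranges
45 the arm cannot follow that straight line within its joint ranges
28.9417 [ 0.33645152 -0.16442712 -0.35676846] [ 617.00916359 -130.17721389  208.16799808] [-0.28  0.96  0.84  1.89 -0.09 -0.18]
30.7083 [ 0.03429791 -0.23499357 -0.55912624]
0.6 [[386.0, 193.0], [243.0, 174.0], [255.0, 183.0]]
0.65 [[385.0, 192.0], [241.0, 173.0], [254.0, 183.0]]
0.7 [[385.0, 191.0], [240.0, 172.0], [253.0, 183.0]]
0.75 [[385.0, 190.0], [238.0, 171.0], [251.0, 183.0]]
```

View pics/l_scene.png

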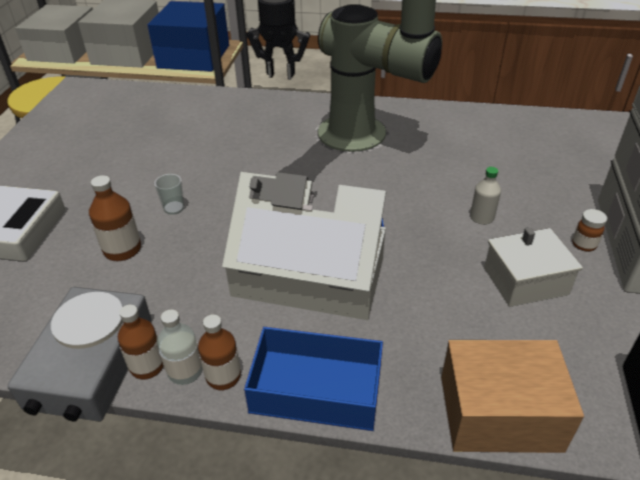

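View pics/l_top.png

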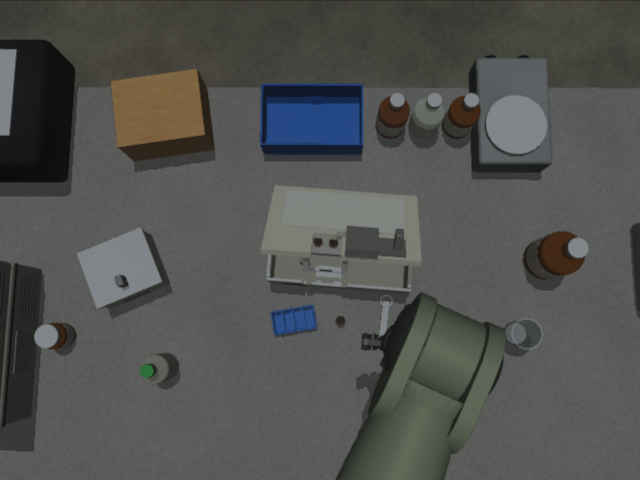

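View pics/l_wrist.png

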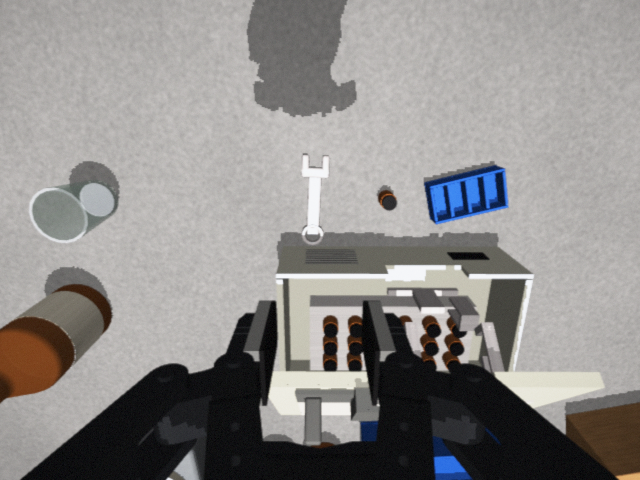

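Scene and top views: the lid is standing about half open and the vials are visible. The small box is unmoved, still at (120,268) in the top view. The straight retract was refused, so I left on the diagonal move. I'll check the lid angle from the top view's front edge.

```bash
python3 - <<'E'
from h import *
im=imaging.capture("top"); cv2.imwrite("pics/m_top.png",im); crop(im,255,180,430,310,"m_topz.png",4.5)
for a in (.5,.6,.65,.7,.75,.8): print(a,[((proj("top",W(lidpt(l,a)))-[255,180])*4.5).round(0).tolist() for l in [(-106,160,114),(-106,-160,114),(-75,-111.3,160),(-75,-112,160)]])
print(bot.get_state()["t"])
a=cv2.imread("pics/a_top.png");d=cv2.absdiff(a,im)[220:315,70:170];print("smallbox diff",d.mean(),(d.max(2)>25).sum())
E
```

```text
0.5 [[27.0, 371.0], [735.0, 427.0], [639.0, 303.0], [641.0, 303.0]]
0.6 [[25.0, 341.0], [741.0, 397.0], [644.0, 267.0], [646.0, 267.0]]
0.65 [[25.0, 324.0], [745.0, 380.0], [647.0, 249.0], [648.0, 249.0]]
0.7 [[24.0, 306.0], [748.0, 363.0], [649.0, 229.0], [651.0, 229.0]]
0.75 [[24.0, 288.0], [752.0, 344.0], [651.0, 209.0], [653.0, 210.0]]
0.8 [[24.0, 268.0], [755.0, 325.0], [654.0, 189.0], [655.0, 189.0]]
30.9083
smallbox diff 4.040315789473684 0
```

View pics/m_topz.png

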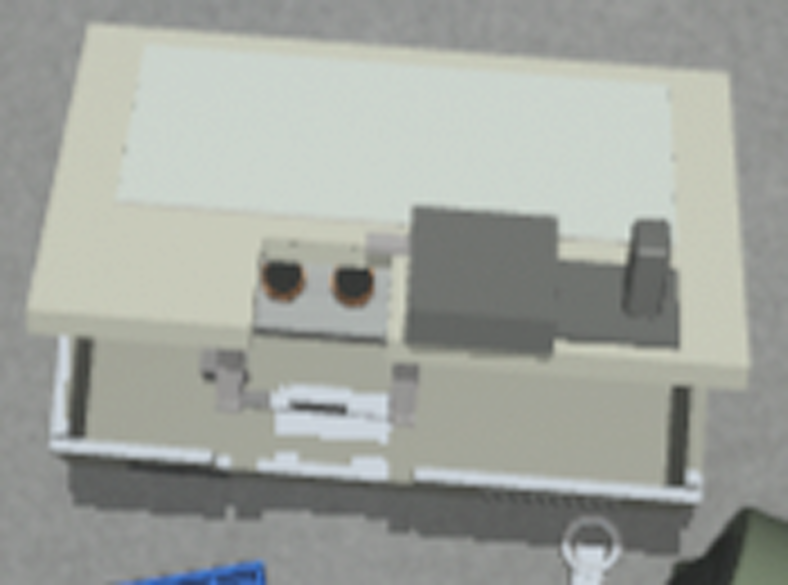

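The lid's front corners at (30,308) and (748,365) and the knob at (651,232) match 0.69–0.70 rad. The bolt is still fully drawn, the small box has not changed, and the arm is clear.

```bash
python3 - <<'E'
from h import *
bot.sign_off(); print(bot.get_state()["t"])
E
```

```text
the job is handed in; nothing more can be done
the job is handed in; nothing more can be done
```

The cooler is open and the job was handed in at about 31 s of the 64 s allowed. The lid stands about half open with the vials in view.

- **Bolt:** I slid it by its knob to its end stop. It moved 65 mm from a start of about 4 mm.
- **Safety catch:** I lifted the lid until it stopped on the catch at about 0.11 rad and let go. I then pushed the tab back to its stop, about 18 mm; a second push stopped at the same place.
- **Lid:** I raised it by the same knob and released it. In the last top view the lid corners and knob match about 0.69–0.70 rad.
- **Other checks:** the small box looks unchanged in the before and after pictures. The arm was clear, with under 1 N on the tool.

These things did not go to plan:
- **First grasp:** it closed on air above the knob, because the real fingertips sit about 36 mm short of the reported TCP. I measured this in two views, corrected for it, and nothing was touched.
- **Final retreat:** the straight retreat was refused at a joint limit, so the opened gripper left diagonally. The checks afterwards showed that this did not disturb the lid or the bolt.

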